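# Hook out the yellow nail tray

## Robot

A 6-joint arm with a two-finger parallel gripper is mounted at the origin on the work surface. World frame = base frame: x ahead of the robot, y to its left, z up, the work surface at z = 0. Lengths are in m, angles in degrees, forces in N, time in s.
With the tool pointing down it reaches from about 0.4 to 0.825 m from the base axis. Payload 7 kg.
Tool frame: the origin (TCP) lies at the centre of the arm's flange, where the gripper is bolted on; the fingertips stand 178 mm ahead of it and the grasp point (between the pads) lies 159 mm ahead of it (r.tips_ahead is the z of the fingertips in the tool frame, in m); z points along the fingers, y is the line along which they close (so a half turn about z gives the same grasp; the last joint's range is limited). The gripper opens to 88 mm and grips with 3 to 60 N. Pads are 19 mm wide; open, the fingers measure 130 mm over their backs; the gripper's body (78 mm by 193 mm) begins 47 mm behind the grasp point.
Start: joints at [-52.592, 20.546, 0.682, 0, -70.136, -16.507], TCP at [0.241, -0.631, 0.405] pointing down, gripper open.
Joint ranges: [-176.03, 176.03], [-82.01, 121.73], [-58.28, 71.71], [-173.87, 95.51], [-174.79, -0.11], [-173.66, 173.66]. Speed limits (degrees/s): [136.94, 136.94, 172.46, 180, 180, 180].

## Interface

Orientations are given as [roll, pitch, yaw] about the fixed x, y, z axes, in that order (R = Rz(yaw) Ry(pitch) Rx(roll)).
In Python, from plant import r gives the robot as it stands. The module is installed in compiled form; this text tells all that it offers.
- The arm moves only by the shell command python3 -m pendant 'ROWS' [FORCE]. ROWS is JSON, a list that holds one entry, the list of rows, each a list of 7 numbers: the shift along the tool's x, y, z in m, then the turn, a rotation vector about the tool's x, y, z in degrees, then the gripper command: -1 is shut, 1 is fully open, values between are in proportion. A call has 1 to 5 rows; each row is the pose to reach, as a shift and turn from the pose commanded when the call began, along the tool's axes at that moment; what a row does not reach only later rows make up. A row lasts 1/10 s, in which the tool goes at most 50 mm and 8.59 degrees, less where a joint would pass 70% of its speed; a pose out of reach is approached as far as the arm can. A call with a gripper value outside its range is refused whole. The fingers move at their own pace and stop on an object; FORCE is the grip in N (left out, the last holds). Time passes only in rows, so rows that repeat a pose let the fingers close. It gives the time, the measured TCP pose, the force, the opening and the grip force at its end, in the units of the state.
- r.get_state(): the state, without advancing time (a new reading comes with each control period).
- r.capture(name): name is "scene" or "top"; returns the picture (420x560x3 uint8, red, green, blue); there is no depth.
- r.camera_params(name): a dict with "fx", "fy", "cx", "cy" (pixels), "R" (3x3) and "t" (3): a world point X has camera coordinates R X + t. Camera axes: x right, y down, z forward; pixel columns grow to the right and rows downward; lengths in m; the calibration is good to about 2 mm. A picture is of the moment at which its call begins. camera_params takes no time and is no camera call.
- r.close_job(): hands the job in; it is judged then, once.
The state is a dict: "time_s": time; "joints": joint angles; "qd": joint speeds; "joint_torque": joint torques, N m; "tcp_pos": TCP position; "eef_rot": TCP orientation; "contact_force": force on the tool from outside, world axes, zero at the start; "moment": the same for the moment, N m; "gripper_width": finger opening in m; "gripper_force": force on a finger pad.
Only numpy, scipy, OpenCV 4.12 (cv2) and the standard library are available. Lean on these libraries where they do the work, as an engineer would, in place of code of your own. Each camera call takes 0.05 s, during which the arm holds its last target. There are 200 camera calls.

## Task

Pick up the wooden-handled hook from the bench, engage its end in the steel loop of the yellow nail tray and drag that tray completely out of the low rack. Then unhook, and lay the hook tool flat on the bench clear of the loop. The nails are sharp, so keep the fingers off both trays, and leave the blue tray in its place.

Things in the scene. Friction and masses are not known exactly. Their poses are not given: they have to be found in the camera images.
- hook_tool: Hand hook lying on the bench, 160 g. Dark wooden handle 100 (x) x 24 (y) x 36 mm high, flat underside, brass collar at its +x end; origin: centre of the handle's underside, near the balance point. An 8 mm dark steel rod runs on from the collar along +x at height 34 mm to x = 124 mm, then turns down to 2 mm above the underside's level, leaving about 28 mm of free end. z up.
- hook_tip (a point): Low end of the hook's down-turned steel end: at (120, 0, 4) mm in the hook tool's frame.
- yellow_tray: Yellow open plastic nail tray, 120 long (x) x 100 wide (y) x 42 mm high, 250 to 460 g, with brass nails; slides on the bench. Starts in either bay of the rack, its loop (and most often its front) sticking out. Origin: centre of its underside; the front with the steel loop is at -x. Pull it along its -x.
- yellow_loop (a point): Centre of the opening of the yellow tray's steel loop, at (-84, 0, 38) mm in the tray's frame. The loop is 6 mm round dark bar lying level, 38 mm above the bench, on the tray's front; clear opening 43 mm along x, 48 mm along y, open above and below; the outer bar's centre is 25 mm beyond this point.
- blue_tray: The same tray in blue, with its own steel loop and dark nails, in the other bay. Leave it where it is. Origin and axes as for the yellow tray.
- rack: Low wooden rack fixed on the bench, 130 deep (x) x 276 wide (y) x 72 mm high, open to its -x side: two bays 120 mm wide at y = -66 and +66 mm, no floor. Roof underside at 60 mm; roof set back 35 mm. Origin: its centre, on the bench; the walls' front edges are at x = -65 mm, so a tray is completely out when its origin is beyond x = -125 mm.
Things that resemble listed ones, but are neither listed nor needed, are in the scene too. What is meant by the hook_tool is not pink or purple, and is the smaller of those in its own colour.

How it is judged (in metres and radians):
On the way, in this order (a step that is already met when the one before it is completed fails the run):
1. the hook's end is down in the yellow tray's loop (horizontal distance between hook_tip and yellow_loop below 0.028 m and z of hook_tip in the frame of yellow_loop below -0.004 m and height (world z) of hook_tip above 0.006 m), for 0.1 s.
2. the yellow tray has been drawn completely out of the rack with the hook still in its loop (x of yellow_tray in the frame of rack below -0.12 m and horizontal distance between hook_tip and yellow_loop below 0.03 m and z of hook_tip in the frame of yellow_loop below 0 m), for 0.05 s.
At the end, for the whole second after the job is handed in: The yellow tray stands flat and at rest on the bench, completely out of the rack (within 5 mm); the blue tray is within 20 mm of its start; the hook tool lies flat at rest on the bench, underside down (within 10 degrees, 12 mm), its tip over 35 mm sideways from the yellow loop's centre (x of yellow_tray in the frame of rack below -0.12 m and height (world z) of yellow_tray below 0.01 m and angle between yellow_tray's own z axis and vertical below 0.12 rad and linear speed of each of yellow_tray, hook_tool below 0.02 m/s and distance of blue_tray from where it was at the start of the episode below 0.02 m and height (world z) of hook_tool below 0.012 m and angle between hook_tool's own z axis and vertical below 0.17 rad and horizontal distance between hook_tip and yellow_loop above 0.035 m); the robot touches nothing.
It fails at once if fingers pressed on the yellow tray (over 1 N) (contact force between the fingers and yellow_tray above 1 N).
It fails at once if fingers pressed on the blue tray (over 1 N) (contact force between the fingers and blue_tray above 1 N).
It fails at once if blue tray moved more than 30 mm (distance of blue_tray from where it was at the start of the episode above 0.03 m).
It also fails if it takes over 48 s, if anything falls off the work surface, if the arm or the gripper's body presses on something with over 40 N, if the wrist force passes 120 N, or if a joint passes its speed limit or range.

## Working session

There is one attempt and no reset: what is moved stays moved. The work goes in short steps, Python scripts to look and compute and a shell command to move; the robot and the scene stay as the last step left them, time stands still between calls to the robot, and variables do not carry over. Pictures are saved under pics/ and viewed, at most 10 in all, crops included, and the job is handed in when it is done.

```bash
mkdir -p pics
python3 - <<'E'
from plant import r
import cv2
for n in("scene","top"):
    cv2.imwrite(f"pics/{n}0.png",r.capture(n)[:,:,::-1]); p=r.camera_params(n); print(n,p)
s=r.get_state();print(s)
E
```

```text
scene {'fx': 411.13719006218327, 'fy': 411.13719006218327, 'cx': 276.3655977058638, 'cy': 196.36581565825946, 'R': array([[ 0.87929217,  0.47566294, -0.02429098],
       [ 0.23131177, -0.47106434, -0.85123044],
       [-0.41634139,  0.74286147, -0.52422962]]), 't': array([-0.37958727, -0.04735744,  1.05484487])}
top {'fx': 405.31521436315796, 'fy': 405.31521436315796, 'cx': 281.9260092124426, 'cy': 208.97924671267597, 'R': array([[-2.58159264e-02, -9.99666042e-01, -1.15872683e-03],
       [-9.97608649e-01,  2.58370999e-02, -6.41048159e-02],
       [ 6.41133458e-02, -4.98969300e-04, -9.97942498e-01]]), 't': array([0.05084149, 0.45214453, 1.10258725])}
{'time_s': 0.1, 'joints': array([-5.25916276e+01,  2.05880101e+01,  6.39224579e-01, -1.75456001e-02,
       -7.01375101e+01, -1.65059593e+01]), 'qd': array([ 0.02058691, -0.11916983,  0.03659044,  0.13266998, -0.01701376,
       -0.00262301]), 'joint_torque': array([-4.57777533e-04, -5.84163988e+01,  2.93755835e+01,  7.01553404e+00,
        1.02337101e-02, -6.09327731e-05]), 'tcp_pos': array([ 0.24074859, -0.6304203 ,  0.40381065]), 'eef_rot': array([ 1.79912574e+02, -8.70495789e-03, -1.59103554e+02]), 'contact_force': array([ 0.60518938, -0.23660288, -0.34195705]), 'moment': array([-0.02917151,  0.06508707,  0.03607967]), 'gripper_force': 0.0, 'gripper_width': 0.08797276052827986}
```

View pics/scene0.png

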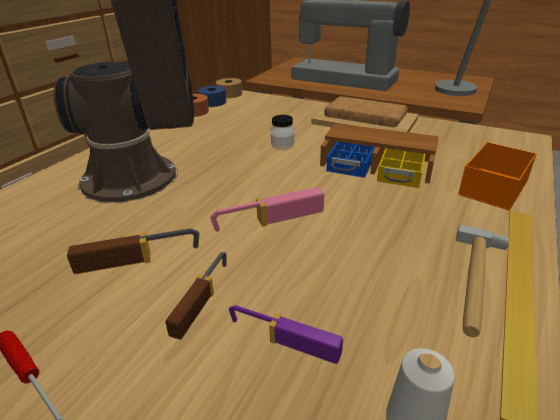

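View pics/top0.png

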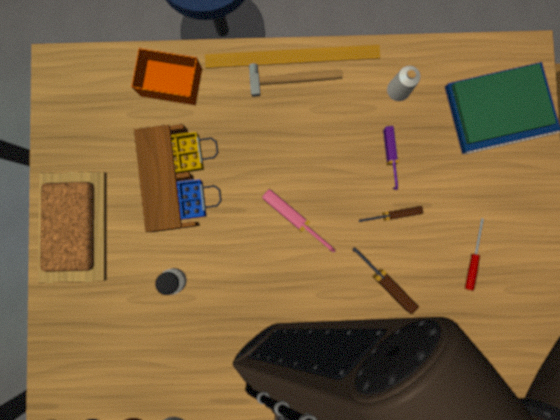

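The pink and purple hooks are decoys. The target is the smaller brown hook, at top-view (360–423, 215). The yellow tray is at (187,152) with its loop at about (209,148), and the rack opens toward image right. Next I'll measure with masks.

```bash
cat > h.py <<'E'
from plant import r
import numpy as np, cv2
def ray(n,u,v,z):
    p=r.camera_params(n); R=p["R"];t=p["t"]; c=-R.T@t
    d=R.T@np.array([(u-p["cx"])/p["fx"],(v-p["cy"])/p["fy"],1]); return (c+d*(z-c[2])/d[2])
def proj(n,X):
    p=r.camera_params(n); q=p["R"]@np.array(X)+p["t"]; return p["fx"]*q[0]/q[2]+p["cx"],p["fy"]*q[1]/q[2]+p["cy"]
def crop(n,im,x0,x1,y0,y1,k,f): cv2.imwrite(f,cv2.resize(im[y0:y1,x0:x1,::-1],None,fx=k,fy=k,interpolation=cv2.INTER_CUBIC))
E
python3 - <<'E'
from h import *
im=r.capture("top"); 
a=cv2.resize(im[115:245,125:235,::-1],None,fx=4.5,fy=4.5,interpolation=cv2.INTER_CUBIC)
b=cv2.resize(im[195:235,350:435,::-1],None,fx=3.5,fy=3.5,interpolation=cv2.INTER_CUBIC)
o=np.zeros((590,800,3),np.uint8); o[:a.shape[0],:a.shape[1]]=a; o[:b.shape[0],500:500+b.shape[1]]=b
cv2.imwrite("pics/c1.png",o)
hsv=cv2.cvtColor(im,cv2.COLOR_RGB2HSV)
def rect(m,x0,x1,y0,y1):
    k=np.zeros(m.shape,np.uint8);k[y0:y1,x0:x1]=m[y0:y1,x0:x1]
    c=max(cv2.findContours(k,0,2)[0],key=cv2.contourArea);return cv2.minAreaRect(c)
print("hsv handle",hsv[212,408],"bench",hsv[225,408],"rod",hsv[218,372],"rack",hsv[200,157],"rackfront",hsv[224,190])
m=((hsv[:,:,2]<110)).astype(np.uint8)
print("hook dark",rect(m,350,435,200,230))
print("yellow",rect(cv2.inRange(hsv,(22,170,110),(35,255,255)),160,210,125,180))
print("blue",rect(cv2.inRange(hsv,(100,120,60),(125,255,255)),160,215,170,230))
E
```

```text
hsv handle [  9 189  77] bench [ 17 148 169] rod [13 41 74] rack [ 14 172 120] rackfront [ 16 202 124]
hook dark ((390.5705261230469, 214.89935302734375), (8.341695785522461, 64.30057525634766), 79.99201965332031)
yellow ((185.6732940673828, 151.1312713623047), (37.541133880615234, 26.575977325439453), 82.14668273925781)
blue ((190.26925659179688, 198.65383911132812), (36.59024429321289, 24.1867733001709), 82.87498474121094)
```

View pics/c1.png

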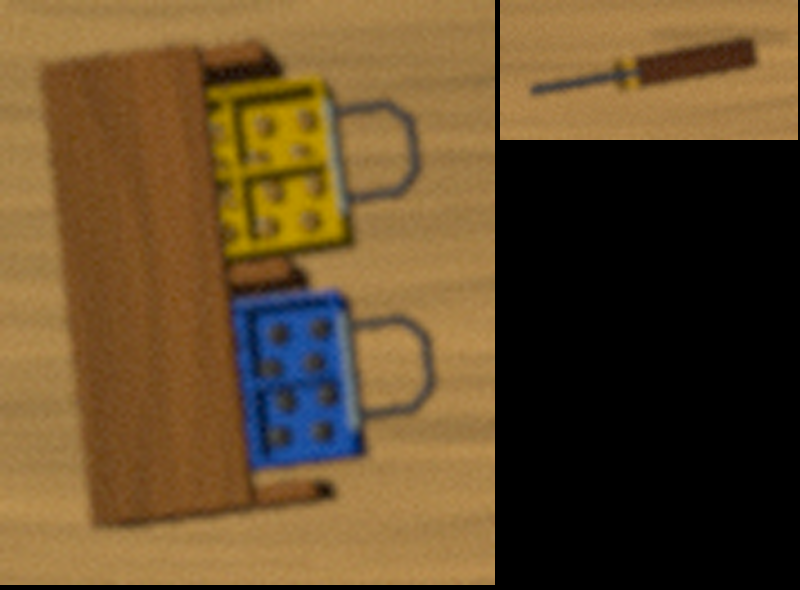

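The crop shows the yellow loop opening centred near crop (380,152). The loop's outer bar is near (417,155) and the tray's front corners are at (328,80) and (352,242). The rack roof corners are (42,62), (200,45), (252,503) and (95,527). In the inset, the hook runs from its tip at (532,91) to its handle end at (755,52).

Run:
```python
from h import *
A=lambda u,v,z: ray("top",125+(u-2)/4.5,115+(v-2)/4.5,z)
B=lambda u,v,z: ray("top",350+(u-501.5)/3.5,195+(v-1.5)/3.5,z)
np.set_printoptions(precision=4,suppress=True)
c=[A(42,62,.072),A(200,45,.072),A(252,503,.072),A(95,527,.072)]
print("rack",c[1]-c[0],c[2]-c[1],c[3]-c[2]); 
ey=(c[0]-c[3])+(c[1]-c[2]); w=np.degrees(np.arctan2(ey[1],ey[0])); print("rack y dir ang",w,"yaw",w-90)
ex=np.array([np.cos(np.radians(w-90)),np.sin(np.radians(w-90)),0]); 
rc=sum(c)/4-ex*.0175; print("centre rack",rc)
f1,f2=A(328,80,.042),A(352,242,.042); print("tray front",f1,f2,(f1+f2)/2, np.linalg.norm(f1-f2))
e=f1-f2; wt=np.degrees(np.arctan2(e[1],e[0]))-90;print("tray yaw",wt)
L=A(380,152,.038);print("loop",L,"outer",A(417,155,.038)); 
te=np.array([np.cos(np.radians(wt)),np.sin(np.radians(wt)),0]); print("loop from front", (f1+f2)/2-.024*te)
h0,h1=B(755,52,.036),B(530,91,.036); d=h1-h0; print("hook len",np.linalg.norm(d),h0,h1,"yaw",np.degrees(np.arctan2(d[1],d[0])))
d/=np.linalg.norm(d); print("origin from end",h0+.05*d,"from rod end",h1-.124*d)
s=r.get_state();print(s["tcp_pos"],s["eef_rot"])
for n,q in(("handleend",h0),("rodend",h1),("loop",L)):print(n,proj("scene",q))
# handle ctr in scene
im=r.capture("scene");crop("s",im,150,240,245,345,5.5,"pics/c2.png")
crop("s",im,300,450,120,195,5,"pics/c3.png")
```

```text
rack [ 0.0077 -0.0931  0.    ] [-0.2704 -0.028   0.    ] [-0.0115  0.091   0.    ]
rack y dir ang 6.082037279009057 yaw -83.91796272099094
centre rack [0.5396 0.382  0.072 ]
tray front [0.6665 0.2636 0.042 ] [0.5673 0.2504 0.042 ] [0.6169 0.257  0.042 ] 0.10008244742425204
tray yaw -82.42027534518508
loop [0.6225 0.2335 0.038 ] outer [0.6201 0.2112 0.038 ]
loop from front [0.6137 0.2808 0.042 ]
hook len 0.17660009021775144 [ 0.4409 -0.3403  0.036 ] [ 0.4153 -0.1656  0.036 ] yaw 98.33609413271635
origin from end [ 0.4336 -0.2908  0.036 ] from rod end [ 0.4333 -0.2883  0.036 ]
[ 0.2408 -0.6305  0.4039] [ 179.9281   -0.0079 -159.104 ]
handleend (np.float64(170.31296000051725), np.float64(322.7277946441064))
rodend (np.float64(224.10780040048493), np.float64(249.72791193355755))
loop (np.float64(396.7383336663455), np.float64(176.56308007783315))
```

View pics/c3.png

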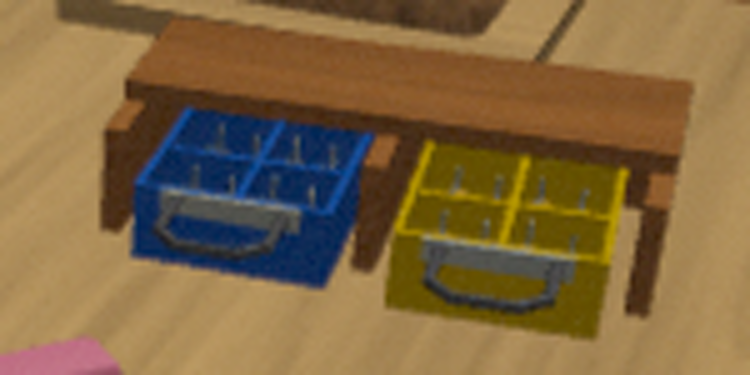

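```bash
cat >> h.py <<'E'
from scipy.spatial.transform import Rotation as Ro
def goal(x,y,z,yaw):
    s=r.get_state(); R=Ro.from_euler("xyz",s["eef_rot"],degrees=True)
    G=Ro.from_euler("xyz",[180,0,yaw],degrees=True)
    np.set_printoptions(precision=4,suppress=True)
    print("t",round(s["time_s"],2),s["tcp_pos"],s["eef_rot"],"w",round(s["gripper_width"],4),"F",s["contact_force"],s["gripper_force"])
    print("GO",R.inv().apply(np.array([x,y,z])-s["tcp_pos"]),(R.inv()*G).as_rotvec(degrees=True))
E
python3 -c "
from h import *
goal(.4335,-.2895,.30,-81.7)"
```

```text
t 0.2 [ 0.2408 -0.6305  0.4041] [ 179.9408   -0.0049 -159.1025] w 0.0879 F [-0.8317 -0.3502  0.1606] 0.0
GO [-0.3017  0.2497  0.1043] [  0.0532   0.0359 -77.4025]
```

```bash
python3 -m pendant '[[[-0.302,0.250,0.104,0,0,-77.4,0.14],[-0.302,0.250,0.104,0,0,-77.4,0.14],[-0.302,0.250,0.104,0,0,-77.4,0.14],[-0.302,0.250,0.104,0,0,-77.4,0.14],[-0.302,0.250,0.104,0,0,-77.4,0.14]]]' 20
python3 -c "
from h import *
goal(.4335,-.2895,.30,-81.7)"
```

```text
time_s: 0.7
tcp_pos: [0.3602, -0.4185, 0.3401]
eef_rot: [-180.0, 0.0, -115.8]
contact_force: [1.7, -1.0, -0.6]
gripper_width: 0.0538
gripper_force: 0.0
t 0.7 [ 0.3602 -0.4185  0.3401] [-179.9834    0.0001 -115.7917] w 0.0538 F [ 1.7102 -1.0352 -0.573 ] 0.0
GO [-0.1481 -0.0099  0.0401] [ -0.0161  -0.0048 -34.0917]
```

```bash
python3 -m pendant '[[[-0.148,-0.010,0.04,0,0,-34.1,0.14],[-0.148,-0.010,0.04,0,0,-34.1,0.14],[-0.148,-0.010,0.04,0,0,-34.1,0.14],[-0.148,-0.010,0.04,0,0,-34.1,0.14],[-0.148,-0.010,0.04,0,0,-34.1,0.14]]]'
python3 -m pendant '[[[0,0,0,0,0,0,0.14],[0,0,0,0,0,0,0.14]]]'
python3 -c "
from h import *
goal(.4335,-.2895,.187,-81.7)"
```

```text
time_s: 1.2
tcp_pos: [0.4346, -0.2903, 0.3002]
eef_rot: [180.0, 0.0, -81.7]
contact_force: [0.2, -0.2, 1.3]
gripper_width: 0.0501
gripper_force: 0.0
time_s: 1.4
tcp_pos: [0.4335, -0.2925, 0.3008]
eef_rot: [-180.0, -0.0, -82.3]
contact_force: [-0.6, -0.5, -0.5]
gripper_width: 0.0498
gripper_force: 0.0
t 1.4 [ 0.4335 -0.2925  0.3008] [-179.983    -0.0089  -82.2945] w 0.0498 F [-0.6227 -0.5216 -0.4685] 0.0
GO [-0.003  -0.0004  0.1138] [-0.0169 -0.009  -0.5945]
```

```bash
python3 -m pendant '[[[-0.003,0,0.05,0,0,-0.6,0.14],[-0.003,0,0.09,0,0,-0.6,0.14],[-0.003,0,0.105,0,0,-0.6,0.14],[-0.003,0,0.114,0,0,-0.6,0.14],[-0.003,0,0.114,0,0,-0.6,0.14]]]'
python3 -m pendant '[[[0,0,0,0,0,0,-1],[0,0,0,0,0,0,-1],[0,0,0,0,0,0,-1],[0,0,0,0,0,0,-1],[0,0,0,0,0,0,-1]]]' 30
python3 -c "
from h import *
goal(.4335,-.2895,.187,-81.7)
crop('t',r.capture('scene'),140,300,150,345,3,'pics/g1.png')"
```

```text
time_s: 1.9
tcp_pos: [0.4329, -0.2895, 0.1858]
eef_rot: [179.9, 0.0, -81.6]
contact_force: [-0.3, -0.1, -0.2]
gripper_width: 0.0501
gripper_force: 0.0
time_s: 2.4
tcp_pos: [0.4336, -0.2888, 0.1873]
eef_rot: [-179.9, -0.0, -81.4]
contact_force: [-1.2, 0.9, 6.4]
gripper_width: 0.024
gripper_force: 30.0
t 2.4 [ 0.4336 -0.2888  0.1873] [-179.9463   -0.0311  -81.4128] w 0.024 F [-1.2009  0.9222  6.4392] 30.00200629234314
GO [0.0007 0.0002 0.0003] [-0.0538 -0.031   0.2872]
```

View pics/g1.png

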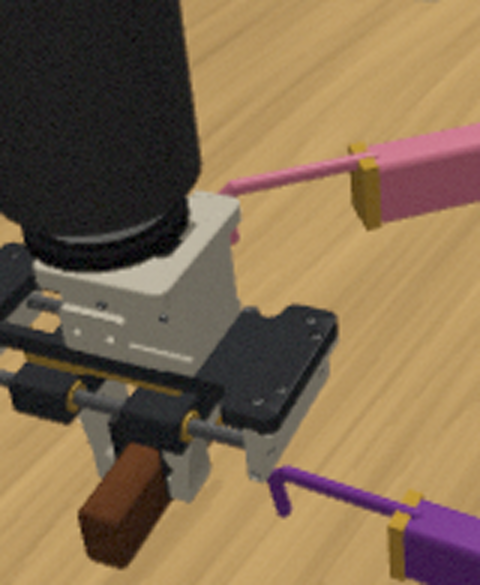

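The handle is held at a width of 24 mm. Next I'll lift it and carry it over the loop.

```bash
python3 -m pendant '[[[0,0,-0.03,0,0,0,-1],[0,0,-0.07,0,0,0,-1],[0,0,-0.10,0,0,0,-1],[0,0,-0.10,0,0,0,-1]]]'
python3 -c "
from h import *
goal(.6361,.1144,.287,-83)"
```

```text
time_s: 2.85
tcp_pos: [0.4348, -0.2891, 0.2909]
eef_rot: [-179.6, -0.2, -81.4]
contact_force: [0.1, -0.7, -0.9]
gripper_width: 0.0238
gripper_force: 30.0
t 2.85 [ 0.4348 -0.2891  0.2909] [-179.6063   -0.1994  -81.3795] w 0.0238 F [ 0.0548 -0.7459 -0.8545] 29.999130070209503
GO [-0.3688 -0.2595  0.0044] [-0.3965 -0.1938  1.6212]
```

```bash
python3 -m pendant '[[[-0.037,-0.026,0,0,0,1.6,-1],[-0.074,-0.052,0,0,0,1.6,-1],[-0.111,-0.078,0,0,0,1.6,-1],[-0.148,-0.104,0,0,0,1.6,-1],[-0.184,-0.13,0,0,0,1.6,-1]]]'
python3 -m pendant '[[[-0.037,-0.026,0,0,0,0,-1],[-0.074,-0.052,0,0,0,0,-1],[-0.111,-0.078,0,0,0,0,-1],[-0.148,-0.104,0,0,0,0,-1],[-0.178,-0.125,0,0,0,0,-1]]]'
python3 -m pendant '[[[0,0,0,0,0,0,-1],[0,0,0,0,0,0,-1],[0,0,0,0,0,0,-1]]]'
python3 -c "
from h import *
goal(.6361,.1144,.265,-83)
im=r.capture('top');a=cv2.resize(im[110:225,140:265,::-1],None,fx=5,fy=5,interpolation=cv2.INTER_CUBIC)
cv2.imwrite('pics/g2.png',a)"
```

```text
time_s: 3.35
tcp_pos: [0.5346, -0.0856, 0.2859]
eef_rot: [180.0, 0.0, -83.0]
contact_force: [0.8, -0.5, -0.8]
gripper_width: 0.0241
gripper_force: 30.0
time_s: 3.85
tcp_pos: [0.6375, 0.1068, 0.2854]
eef_rot: [179.9, -0.0, -83.0]
contact_force: [-0.6, -0.8, -1.8]
gripper_width: 0.0237
gripper_force: 30.0
time_s: 4.15
tcp_pos: [0.6364, 0.1039, 0.2857]
eef_rot: [179.9, -0.0, -83.0]
contact_force: [-0.7, 0.0, -1.8]
gripper_width: 0.0236
gripper_force: 30.0
t 4.15 [0.6364 0.1039 0.2857] [179.9016  -0.0169 -83.0474] w 0.0236 F [-0.7224  0.0301 -1.8496] 29.99913454055786
GO [-0.0105 -0.001   0.0207] [ 0.0984 -0.0169 -0.0474]
```

View pics/g2.png

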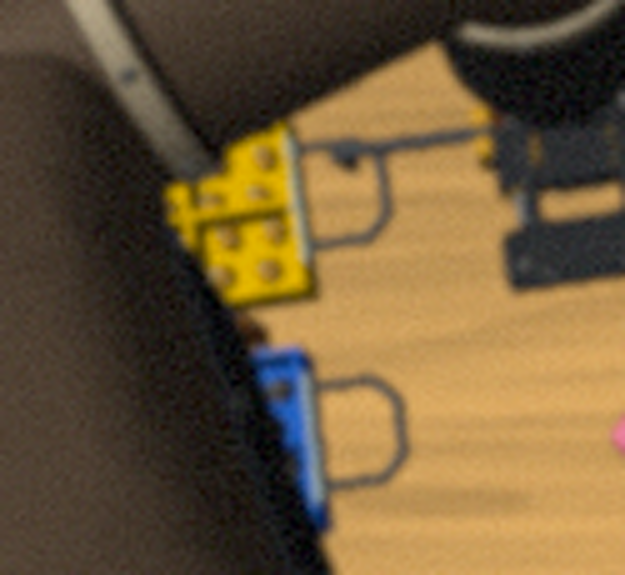

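The bent rod end shows at crop (343,150) and its low tip at (350,160), both high above the bench. The loop opening is centred near (345,197).

```bash
python3 -c "
from h import *
np.set_printoptions(precision=4,suppress=True)
A=lambda u,v,z: ray('top',140+(u-2)/5,110+(v-2)/5,z)
s=r.get_state();h=s['tcp_pos'][2]-.187
print('bend',A(345,150,h+.034),'tip',A(350,160,h+.004),'loop',A(345,197,.038))
a=np.radians(97);print('kin tip',s['tcp_pos'][:2]+.12*np.array([np.cos(a),np.sin(a)]))
"
```

```text
bend [0.6235 0.2173 0.1331] tip [0.6256 0.2202 0.1031] loop [0.6207 0.2346 0.038 ]
kin tip [0.6218 0.2227]
```

```bash
python3 -m pendant '[[[-0.013,0,0.02,0,0,0,-1],[-0.013,0,0.04,0,0,0,-1],[-0.013,0,0.05,0,0,0,-1],[-0.013,0,0.05,0,0,0,-1]]]'
python3 -c "
from h import *
np.set_printoptions(precision=4,suppress=True)
s=r.get_state();goal(.6361,.1144,.205,-83);
im=r.capture('top');a=cv2.resize(im[110:180,160:265,::-1],None,fx=5,fy=5,interpolation=cv2.INTER_CUBIC)
b=cv2.resize(r.capture('scene')[140:220,330:450,::-1],None,fx=4,fy=4,interpolation=cv2.INTER_CUBIC)
o=np.zeros((600,530,3),np.uint8);c=cv2.resize(b,(360,240));o[:350,:525]=a;o[352:592,:360]=c
cv2.imwrite('pics/g3.png',o)"
```

```text
time_s: 4.6
tcp_pos: [0.6347, 0.1162, 0.2352]
eef_rot: [179.8, -0.0, -83.1]
contact_force: [0.1, 0.2, -1.7]
gripper_width: 0.0236
gripper_force: 30.0
t 4.6 [0.6347 0.1162 0.2352] [179.8384  -0.0455 -83.091 ] w 0.0236 F [ 0.063   0.2143 -1.7142] 29.999004006385803
GO [ 0.002  -0.0012  0.0302] [ 0.1617 -0.0454 -0.0911]
```

View pics/g3.png

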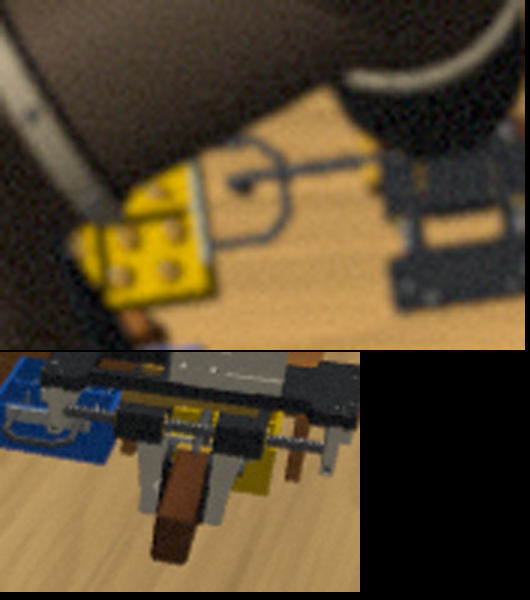

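The tip, at crop (240,187), is above the opening, whose centre is near (247,194). I'll lower it.

```bash
python3 -m pendant '[[[0.001,0,0.012,0,0,0,-1],[0.001,0,0.022,0,0,0,-1],[0.001,0,0.030,0,0,0,-1],[0.001,0,0.030,0,0,0,-1],[0.001,0,0.030,0,0,0,-1]]]'
python3 -c "
from h import *
goal(.6361,.1144,.205,-83)"
```

```text
time_s: 5.2
tcp_pos: [0.6356, 0.1163, 0.2062]
eef_rot: [180.0, -0.0, -83.0]
contact_force: [0.5, 0.4, -1.2]
gripper_width: 0.0237
gripper_force: 30.0
t 5.2 [0.6356 0.1163 0.2062] [179.9607  -0.0224 -83.02  ] w 0.0237 F [ 0.4525  0.3549 -1.1709] 29.999224841594696
GO [ 0.002  -0.0003  0.0012] [ 0.0393 -0.0224 -0.02  ]
```

```bash
python3 -m pendant '[[[0.008,0,0,0,0,0,-1],[0.016,0,0,0,0,0,-1],[0.026,0,0,0,0,0,-1],[0.038,0,0,0,0,0,-1],[0.050,0.001,0,0,0,0,-1]]]'
python3 -m pendant '[[[0.012,0,0,0,0,0,-1],[0.024,0,0,0,0,0,-1],[0.036,0.001,0,0,0,0,-1],[0.048,0.001,0,0,0,0,-1],[0.06,0.001,0,0,0,0,-1]]]'
python3 -m pendant '[[[0.010,0,0,0,0,0,-1],[0.015,0,0,0,0,0,-1],[0.015,0,0,0,0,0,-1]]]'
python3 -c "
from h import *
goal(.6361,.1144,.205,-83)
im=r.capture('top');a=cv2.resize(im[110:230,140:290,::-1],None,fx=4,fy=4,interpolation=cv2.INTER_CUBIC)
cv2.imwrite('pics/g4.png',a)"
```

```text
time_s: 5.7
tcp_pos: [0.6409, 0.0655, 0.2068]
eef_rot: [-180.0, 0.0, -83.0]
contact_force: [0.6, 2.4, -0.9]
gripper_width: 0.0237
gripper_force: 30.0
time_s: 6.2
tcp_pos: [0.647, 0.0058, 0.2065]
eef_rot: [180.0, -0.0, -83.0]
contact_force: [-0.1, 1.3, -1.3]
gripper_width: 0.0238
gripper_force: 30.0
time_s: 6.5
tcp_pos: [0.6487, -0.009, 0.2063]
eef_rot: [180.0, -0.0, -83.1]
contact_force: [-0.2, 0.1, -2.6]
gripper_width: 0.0239
gripper_force: 30.0
t 6.5 [ 0.6487 -0.009   0.2063] [179.9602  -0.0208 -83.0784] w 0.0239 F [-0.2187  0.0584 -2.6156] 29.999016523361206
GO [-0.124  -0.0024  0.0013] [ 0.0398 -0.0208 -0.0784]
```

View pics/g4.png

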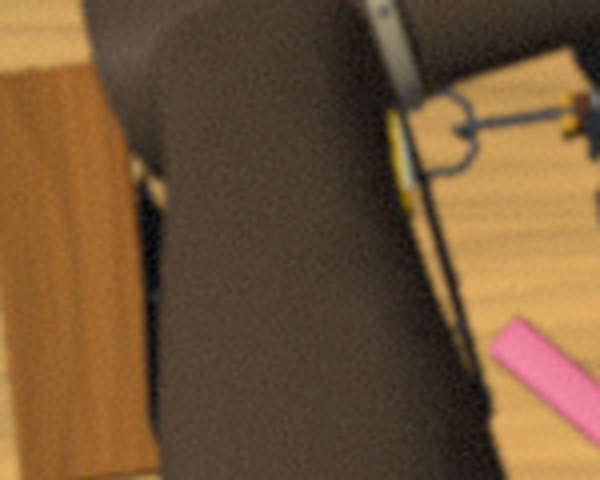

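The tray's front is now at crop (405,160), with the hook at (462,130) engaged against the loop's outer bar at about (475,133). I'll check how far the tray has come.

```bash
python3 -c "
from h import *
np.set_printoptions(precision=4,suppress=True)
o=ray('top',140+(475-1.5)/4,110+(133-1.5)/4,.038)[:2]
e=np.array([np.cos(np.radians(97)),np.sin(np.radians(97))]);t=o+.109*e
a=np.radians(96.1);print(o,t,'x_rack',(t-[.5433,.3472])@[np.cos(a),np.sin(a)])"
```

```text
[0.634  0.0987] [0.6208 0.2069] x_rack -0.1477641779174685
```

The tray is out at about -145 mm. Next I'll slacken, lift out and back away.

```bash
python3 -m pendant '[[[-0.007,0,0,0,0,0,-1],[-0.014,0,0,0,0,0,-1],[-0.014,0,-0.005,0,0,0,-1],[-0.014,0,-0.02,0,0,0,-1],[-0.014,0,-0.04,0,0,0,-1]]]'
python3 -m pendant '[[[0,0,-0.02,0,0,0,-1],[0,0,-0.04,0,0,0,-1],[0,0,-0.05,0,0,0,-1],[0,0,-0.05,0,0,0,-1]]]'
python3 -m pendant '[[[0.03,0,0,0,0,0,-1],[0.06,0,0,0,0,0,-1],[0.09,0,0,0,0,0,-1],[0.125,0,0,0,0,0,-1],[0.125,0,0,0,0,0,-1]]]'
python3 -c "
from h import *
goal(.663,-.118,.1885,-83)"
```

```text
time_s: 7.05
tcp_pos: [0.6468, 0.0062, 0.2471]
eef_rot: [179.9, -0.0, -83.0]
contact_force: [0.7, 0.5, -0.5]
gripper_width: 0.024
gripper_force: 30.0
time_s: 7.45
tcp_pos: [0.6475, 0.006, 0.2991]
eef_rot: [-179.8, 0.0, -83.0]
contact_force: [-0.0, -0.7, -2.1]
gripper_width: 0.0234
gripper_force: 30.0
time_s: 7.95
tcp_pos: [0.6619, -0.1217, 0.2952]
eef_rot: [179.9, -0.0, -83.2]
contact_force: [-0.5, 0.5, -1.7]
gripper_width: 0.0239
gripper_force: 30.0
t 7.95 [ 0.6619 -0.1217  0.2952] [179.8784  -0.0127 -83.2142] w 0.0239 F [-0.4786  0.5228 -1.6909] 29.99875545501709
GO [-0.0035 -0.0017  0.1066] [ 0.1216 -0.0124 -0.2142]
```

```bash
python3 -m pendant '[[[0,0,0.04,0,0,0,-1],[0,0,0.07,0,0,0,-1],[0,0,0.09,0,0,0,-1],[0,0,0.10,0,0,0,-1],[0,0,0.10,0,0,0,-1]]]'
python3 -m pendant '[[[0,0,0.004,0,0,0,-1],[0,0,0.0065,0,0,0,-1],[0,0,0.0065,0,0,0,-1]]]'
```

```text
time_s: 8.45
tcp_pos: [0.6616, -0.118, 0.1945]
eef_rot: [179.8, 0.0, -83.0]
contact_force: [-0.0, -0.3, -1.3]
gripper_width: 0.0238
gripper_force: 30.0
time_s: 8.75
tcp_pos: [0.6624, -0.1181, 0.1907]
eef_rot: [-179.9, 0.0, -83.0]
contact_force: [-0.3, 0.3, -2.4]
gripper_width: 0.0238
gripper_force: 30.0
```

```bash
python3 -m pendant '[[[0,0,0.002,0,0,0,-1],[0,0,0.002,0,0,0,-1],[0,0,0.002,0,0,0,-1]]]'
```

```text
time_s: 9.05
tcp_pos: [0.6623, -0.1182, 0.1883]
eef_rot: [-180.0, 0.0, -83.0]
contact_force: [-0.3, -0.2, -1.6]
gripper_width: 0.0237
gripper_force: 30.0
```

```bash
python3 -m pendant '[[[0,0,0.0015,0,0,0,-1],[0,0,0.0015,0,0,0,-1]]]'
python3 -m pendant '[[[0,0,0,0,0,0,0.14],[0,0,0,0,0,0,0.14],[0,0,0,0,0,0,0.14],[0,0,0,0,0,0,0.14],[0,0,0,0,0,0,0.14]]]'
python3 -m pendant '[[[0,0,-0.03,0,0,0,0.14],[0,0,-0.07,0,0,0,0.14],[0,0,-0.11,0,0,0,0.14],[0,0,-0.15,0,0,0,0.14],[0,0,-0.2,0,0,0,0.14]]]'
```

```text
time_s: 9.25
tcp_pos: [0.6624, -0.1182, 0.1874]
eef_rot: [-180.0, -0.0, -83.0]
contact_force: [-2.5, 0.7, 4.7]
gripper_width: 0.0238
gripper_force: 30.0
time_s: 9.75
tcp_pos: [0.6622, -0.1182, 0.1864]
eef_rot: [180.0, -0.0, -83.0]
contact_force: [-0.3, 0.2, 0.2]
gripper_width: 0.049
gripper_force: 0.0
time_s: 10.25
tcp_pos: [0.6616, -0.1181, 0.3869]
eef_rot: [179.9, 0.0, -83.0]
contact_force: [1.8, 0.5, -0.4]
gripper_width: 0.0502
gripper_force: 0.0
```

```bash
python3 -m pendant '[[[0.05,0.03,0,0,0,0,0.14],[0.1,0.06,0,0,0,0,0.14],[0.15,0.09,0,0,0,0,0.14],[0.2,0.12,0,0,0,0,0.14],[0.24,0.15,0,0,0,0,0.14]]]'
python3 -c "
from h import *
a=cv2.resize(r.capture('top')[100:245,120:420,::-1],None,fx=2,fy=2)
b=cv2.resize(r.capture('scene')[110:330,150:450,::-1],None,fx=1.36,fy=1.36)
o=np.zeros((595,600,3),np.uint8);o[:290]=a;o[293:293+b.shape[0],:b.shape[1]]=b
cv2.imwrite('pics/f.png',o)"
```

```text
time_s: 10.75
tcp_pos: [0.5568, -0.3468, 0.3867]
eef_rot: [-180.0, -0.0, -83.0]
contact_force: [0.1, -0.2, -0.6]
gripper_width: 0.0503
gripper_force: 0.0
```

View pics/f.png

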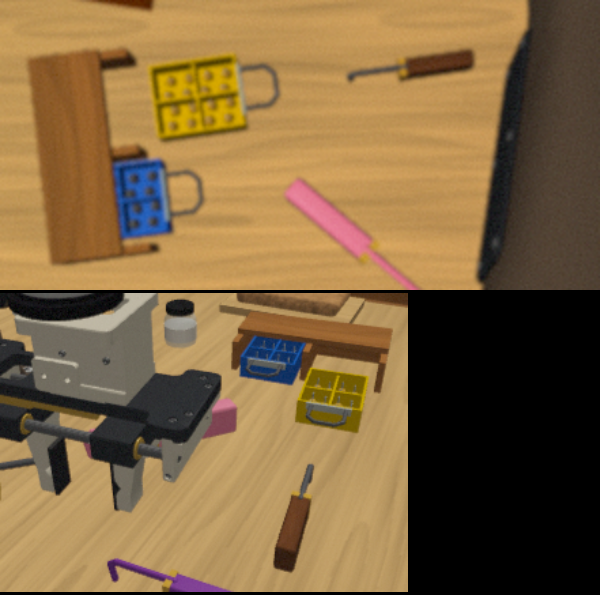

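The yellow tray is fully clear of the rack at (200,97). The blue tray is still in its bay at (145,198). The hook lies flat at (350–472,65), well clear of the loop at (262,87).

```bash
python3 -m pendant '[[[0,0,0,0,0,0,0.14],[0,0,0,0,0,0,0.14],[0,0,0,0,0,0,0.14]]]' && python3 -c "
from plant import r
print(r.close_job())"
```

```text
time_s: 11.15
tcp_pos: [0.5584, -0.3442, 0.3866]
eef_rot: [-180.0, 0.0, -82.9]
contact_force: [-1.2, 0.6, -1.0]
gripper_width: 0.0498
gripper_force: 0.0
the job is handed in; nothing more can be done
None
```

I handed the job in at about 11 s: the last picture shows the yellow tray fully out of the rack, the blue tray still in its bay, and the hook lying flat clear of the loop; no verdict came back.

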